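# Chock the brass roller at the top of the inclined plane

### The arm

A 7-joint arm with a two-finger parallel gripper is mounted at the origin on the work surface. World frame = base frame: x ahead of the robot, y to its left, z up, the work surface at z = 0. Lengths are in m, angles in rad, forces in N, time in s.
With the tool pointing down it reaches from about 0.4 to 0.875 m from the base axis. Payload 19.3 kg.
Tool frame: the origin (TCP) lies at the very end of the fingers, on their centre line; the grasp point (between the pads) lies 19 mm behind it; z points along the fingers, y is the line along which they close (so a half turn about z gives the same grasp; the last joint's range is limited). The gripper opens to 85 mm and grips with 20 to 120 N. Pads are 22 mm wide; open, the fingers measure 114 mm over their backs; the gripper's body (76 mm by 85 mm) begins 54 mm behind the grasp point. The pads swing forward as they close: fully open they stand 13 mm farther back than shut.
Start: joints at [1.255, 0.521, -0.036, 1.599, 0.021, 1.021, -0.113], TCP at [0.152, -0.606, 0.193] pointing down, gripper open.
Joint ranges: [-2.91, 2.91], [-0.3, 2.13], [-1.5, 1.42], [0.17, 2.43], [-1.26, 4.41], [0.16, 1.93], [-2.52, 2.52]. Speed limits (rad/s): [1.89, 1.89, 2.39, 2.39, 3.01, 3.01, 3.01].

### API

Orientations are given as [roll, pitch, yaw] about the fixed x, y, z axes, in that order (R = Rz(yaw) Ry(pitch) Rx(roll)).
In Python, from workcell import bot gives the robot as it stands.
- The arm moves only by the tool jog_arm, never from a script. Its argument "motion" is a list of rows, each a list of 5 numbers: the shift along the tool's x, y, z scaled (see below), then the turn about the tool's z scaled (see below), then the opening, from 0 (shut) to 1 (fully open). A call has 1 to 12 rows; each row shifts and turns the commanded pose from where the row before left it, along the tool's axes as they then stand; what a row does not reach is not made up. The controller multiplies each number of a shift by 30 mm and each number of a turn by 0.08 rad. A row lasts 1/10 s, in which the tool goes at most 50 mm and 8.59 degrees, less where a joint would pass 70% of its speed; a pose out of reach is approached as far as the arm can. A call with a number of a shift or a turn outside -1 to 1 is refused whole. A call with a gripper value outside its range is refused whole. The fingers move at their own pace and stop on an object; "newtons" is the grip in N (left out, the last holds). Time passes only in rows, so rows that do not move let the fingers close. It gives the time, the measured TCP pose, the force, the opening and the grip force at its end, in the units of the state.
- bot.observe(): the state, without advancing time (a new reading comes with each control period).
- bot.grab_frame(name): name is "scene" or "top"; returns a dict with "pixels" (480x640x3 uint8, red, green, blue), "fovy" (degrees; the focal length in pixels is half the picture's height over the tangent of half this angle, whatever the lens; pixels are square), "cx", "cy" (the principal point, pixels), "rvec" (rotation vector, rad) and "tvec" (3), from world to camera coordinates, as OpenCV has them. Camera axes: x right, y down, z forward; pixel columns grow to the right and rows downward; lengths in m; the calibration is good to about 2 mm. A picture is of the moment at which its call begins. There is no depth.
- bot.job_done(): hands the job in; it is judged then, once.
The state is a dict: "clock": time; "qpos": joint angles; "qd": joint speeds; "joint_efforts": joint torques, N m; "position": TCP position; "tool_rot": TCP orientation; "force": force on the tool from outside, world axes, zero at the start; "moment": the same for the moment, N m; "grip_width": finger opening in m; "finger_force": force on a finger pad.
Only numpy, scipy, OpenCV 4.12 (cv2) and the standard library are available. Lean on these libraries where they do the work, as an engineer would, in place of code of your own. Each camera call takes 0.05 s, during which the arm holds its last target. There are 200 camera calls.

### The job

Get the rolling run ready: set the iron wedge on the inclined plane just below the start line, square to the board with its thin edge uphill, then lay the thickest of the three brass cylinders across the middle of the board at the start line, resting against the wedge's slope. Let go of the cylinder only once the wedge has it, so that it is neither dropped nor left to run, and do not shift the plane, the other two cylinders, or the dish with the plumb bob.

Things in the scene. Friction and masses are not known exactly. Their poses are not given: they have to be found in the camera images.
- start_line (a point): Middle of the start line (thin dark line right across) on the top face of the inclined plane: a pale board 500 mm long, 130 wide, clamped at 7 to 10.5 degrees, lower end away from the robot, firm under light pressing. x points downhill along it, y across, z up square to its face. Free of fittings from 45 mm uphill of the line to 370 mm downhill; farther uphill brass quadrants rise 60 mm beside it.
- chock_grip (a point): Loose dark iron wedge, about 0.2 kg, sole down on the bench, toe roughly towards the robot: 46 mm long (x), 40 mm wide (y), 30 mm high at the heel, sloping straight (31 degrees) to a 2 mm thin edge, the toe. Point at mid-width, 12 mm above the sole, 12 mm from the heel face, 34 mm from the toe. x runs toe to heel, z up. The side faces can be gripped from above.
- chock_toe (a point): Middle of the wedge's thin edge, at sole level, same axes as chock_grip. With the wedge on the board, toe uphill, the thick cylinder touches both board and slope when its axis is 9 mm uphill of this point.
- chock: The wedge (see chock_grip); origin at the centre of its sole.
- thick_center (a point): Centre of the thickest brass cylinder: 40 mm diameter, 56 mm long, flat ends, about 0.6 kg, rolls very freely. y is its axis; its other axes turn as it rolls. It starts in one of three V grooves, 64 mm apart, of a fixed walnut rack (192 x 32 mm, 24 high), centre 36 mm above the bench, ends overhanging the rack by 12 mm each side, so it can be gripped end to end from above.
- thick: The thickest brass cylinder (see thick_center); its origin lies on its surface and turns with it.
- middle_center (a point): Centre of the middle brass cylinder, 30 mm diameter, 56 mm long, in the same rack; leave it.
- slim_center (a point): Centre of the slimmest brass cylinder, 24 mm diameter, 56 mm long, in the same rack; leave it.
- dish: Grey enamel dish, 130 mm across, 26 mm high, holding the nickel plumb bob; origin at the centre of its underside. Leave it.

How it is judged:
By the outcome, as a careful person would: the job done as asked, in the order asked, and still so for the second after the job is handed in, with the robot touching nothing.
It also fails if it takes over 56 s, if anything falls off the work surface, if the arm or the gripper's body presses on something with over 40 N, if the wrist force passes 120 N, or if a joint passes its speed limit or range.

## Working session

There is one attempt and no reset: what is moved stays moved. The work goes in short steps, Python scripts to look and compute and a tool call to move; the robot and the scene stay as the last step left them, time stands still between calls to the robot, and variables do not carry over. Pictures are saved under pics/ and viewed, at most 10 in all, crops included, and the job is handed in when it is done.

Besides the shell and the picture viewer there is one more tool, called after "Emit:" by a JSON object that holds its "method" and its "body". jog_arm: Moves the arm, as the interface text tells. Shifts and turns lie within -1 to 1; 1 stands for 30 mm of shift or 0.08 rad of turn. Its arguments: {"type":"object","properties":{"motion":{"type":"array","items":{"type":"array","items":{"type":"number"}}},"newtons":{"type":"number"}},"required":["motion"]}

```bash
mkdir -p pics; python3 - <<'E'
from workcell import bot
import cv2,numpy as np,pickle
s=bot.observe();print(s)
for n in("scene","top"):
    f=bot.grab_frame(n);pickle.dump(f,open(n+"0.pkl","wb"));cv2.imwrite(f"pics/{n}0.png",f["pixels"][:,:,::-1])
    R=cv2.Rodrigues(np.array(f["rvec"]))[0];print(n,f["fovy"],f["cx"],f["cy"],-R.T@np.array(f["tvec"]),R[2])
E
```

```text
{'clock': 0.0, 'qpos': array([ 1.2547737 ,  0.52202863, -0.03630571,  1.59997188,  0.02119809,
        1.02108257, -0.11280662]), 'qd': array([-0.00199736, -0.00120896, -0.00068217,  0.00038377,  0.0001408 ,
        0.00044624,  0.00072106]), 'joint_efforts': array([ 8.60503656e-05, -9.27090669e+01,  1.98088892e+00, -3.69937885e+01,
        1.80558505e-02,  7.92045059e-03,  9.21597825e-05]), 'position': array([ 0.15196025, -0.60587559,  0.19252982]), 'tool_rot': array([-3.14049048e+00,  8.65808449e-05,  2.45785630e-01]), 'force': array([ 0.07027515,  0.22261872, -0.11225773]), 'moment': array([ 0.04886845,  0.04167304, -0.01200685]), 'finger_force': 0.0, 'grip_width': 0.08524084562533311}
scene 53.403334034361485 325.7046699541517 240.2348163070101 [ 1.13664754 -0.41589189  0.58085799] [-0.61916104  0.47883279 -0.62238152]
top 54.47663767907834 322.44675507516916 239.36003844361312 [0.49978333 0.02032639 0.87843455] [ 0.14930641 -0.00242229 -0.98878801]
```

View pics/scene0.png

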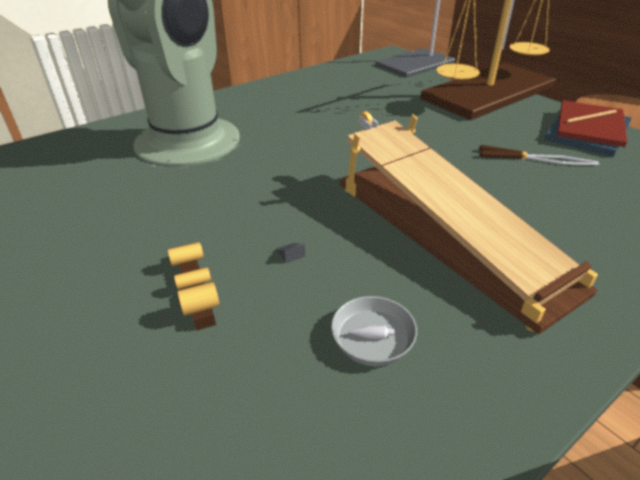

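View pics/top0.png

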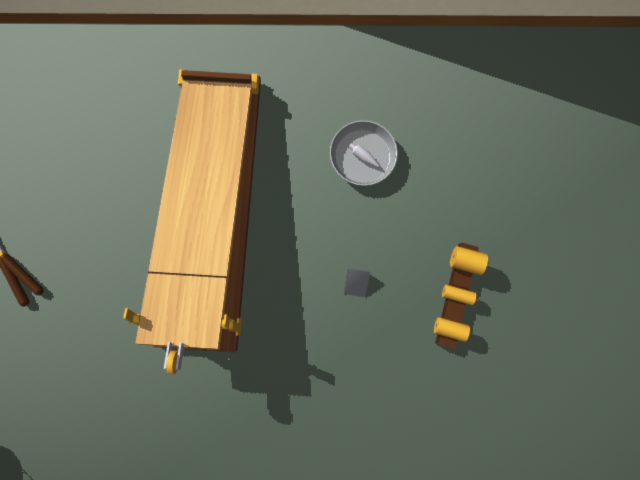

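The scene view shows the board at upper right, with its start line from about (385,164) to (430,150), the wedge at (291,252), and the thick cylinder nearest the camera at (198,298). In the top view the start line runs (149,272)–(227,277), the wedge is at (357,283), the thick cylinder is at (469,261) and the dish at (363,153).

```bash
cat > h.py <<'E'
import cv2,numpy as np,pickle
from workcell import bot
def load(n): return pickle.load(open(n+".pkl","rb"))
def grab(n,tag):
    f=bot.grab_frame(n);pickle.dump(f,open(f"{n}{tag}.pkl","wb"));return f
def cam(f):
    R=cv2.Rodrigues(np.array(f["rvec"]))[0];fl=240/np.tan(np.radians(f["fovy"])/2)
    return R,np.array(f["tvec"]).ravel(),np.array([[fl,0,f["cx"]],[0,fl,f["cy"]],[0,0,1]])
def ray(f,p):
    R,t,K=cam(f);d=R.T@np.linalg.inv(K)@np.array([p[0],p[1],1.]);return -R.T@t,d/np.linalg.norm(d)
def onz(f,p,z):
    c,d=ray(f,p);return c+d*(z-c[2])/d[2]
def proj(f,X):
    R,t,K=cam(f);q=K@(R@np.array(X)+t);return q[:2]/q[2]
def tri(f,p,g,q):
    (a,u),(b,v)=ray(f,p),ray(g,q);s=np.linalg.lstsq(np.c_[u,-v],b-a,rcond=None)[0]
    A,B=a+u*s[0],b+v*s[1];return (A+B)/2,np.linalg.norm(A-B)*1e3
def crop(f,box,k,name):
    x0,y0,x1,y1=box;cv2.imwrite("pics/"+name,cv2.resize(f["pixels"][y0:y1,x0:x1,::-1],None,fx=k,fy=k,interpolation=cv2.INTER_CUBIC))
E
python3 - <<'E'
from h import *
S,T=load("scene0"),load("top0")
a=cv2.resize(S["pixels"][100:320,330:610,::-1],(400,314),interpolation=cv2.INTER_CUBIC)
def c(f,b,w,h): x0,y0,x1,y1=b;return cv2.resize(f["pixels"][y0:y1,x0:x1,::-1],(w,h),interpolation=cv2.INTER_CUBIC)
# sheet: scene start line region x8, scene rack+wedge, top line, top wedge, top rack
sheet=np.vstack([np.hstack([c(S,(345,105,445,180),400,300),c(S,(260,230,320,275),400,300)]),
 np.hstack([c(T,(125,250,245,340),400,300),c(T,(330,255,390,300),400,300)])])
cv2.imwrite("pics/sheet0.png",sheet)
for n,f in(("S",S),("T",T)):
    hsv=cv2.cvtColor(f["pixels"],cv2.COLOR_RGB2HSV)
    m=cv2.inRange(hsv,(10,170,120),(30,255,255))
    for k in cv2.findContours(m,0,2)[0]:
        if cv2.contourArea(k)>60: print(n,cv2.contourArea(k),cv2.minAreaRect(k))
for n,f,p in(("S",S,(480,200)),("T",T,(190,200)),("T",T,(357,283)),("S",S,(291,252))):print(n,f["pixels"][p[1],p[0]],cv2.cvtColor(f["pixels"],cv2.COLOR_RGB2HSV)[p[1],p[0]])
print(onz(T,(357,283),.015),onz(T,(469,261),.036),onz(T,(188,274),.1))
E
```

```text
T 102.0 ((170.70001220703125, 361.4000244140625), (6.708204746246338, 22.36068344116211), 10.304845809936523)
T 504.5 ((451.7183532714844, 328.7511901855469), (34.7599983215332, 16.15999984741211), 16.260204315185547)
T 358.5 ((458.82080078125, 294.1144104003906), (33.23999786376953, 12.479999542236328), 16.26020622253418)
T 667.0 ((468.8824157714844, 259.4706115722656), (35.89527130126953, 21.3431339263916), 14.03624439239502)
S [245 215 151] [ 20  98 245]
T [234 188 118] [ 18 126 234]
T [75 75 80] [120  16  80]
S [82 84 85] [100   9  85]
[ 0.54888179 -0.04589974  0.015     ] [ 0.58827655 -0.24807492  0.036     ] [0.5580022  0.24253242 0.1       ]
```

View pics/sheet0.png

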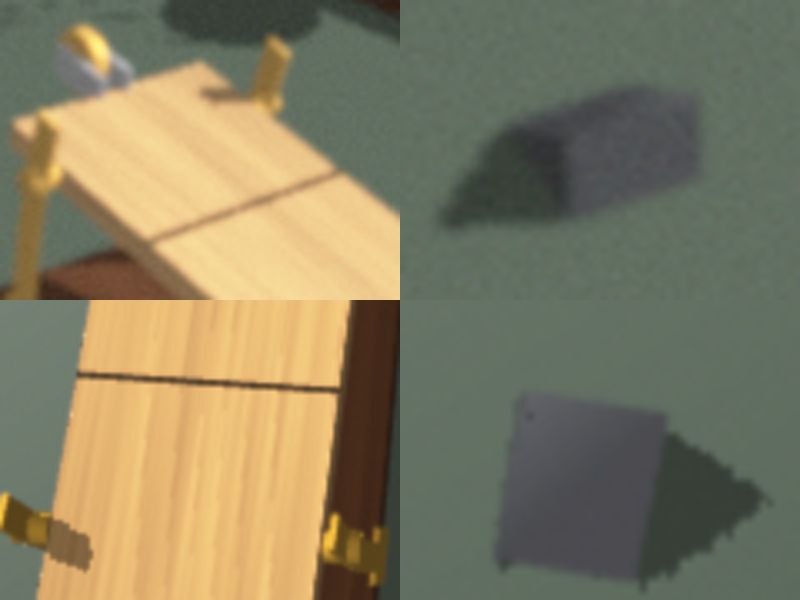

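The sheet shows the start line ending at scene px (383,166) and (430,148), and at top px (148.4,272.5) and (227,277). The wedge's heel edge in the top view runs (348,269)–(370,272) and its toe edge (345,295)–(366,297).

```bash
python3 - <<'E'
from h import *
np.set_printoptions(precision=4,suppress=True)
S,T=load("scene0"),load("top0")
R1,e1=tri(T,(148.4,272.5),S,(430,148));R2,e2=tri(T,(227,277),S,(383,165.75))
print("line ends",R1,e1,R2,e2,np.linalg.norm(R1-R2))
# side edges in top by mask, rows 100..260 / 290..330
hsv=cv2.cvtColor(T["pixels"],cv2.COLOR_RGB2HSV);m=cv2.inRange(hsv,(8,70,150),(30,200,255))
L=[];Rr=[]
for r in range(100,262,2):
    c=np.where(m[r,130:262])[0]+130;L.append((c.min()-.5,r));Rr.append((c.max()+.5,r))
fit=lambda P:cv2.fitLine(np.float32(P),cv2.DIST_HUBER,0,.01,.01).ravel()
fl,fr=fit(L),fit(Rr);at=lambda f,r:np.array([f[2]+(r-f[3])*f[0]/f[1],r])
print("edge px at 272.5/277",at(fl,272.5),at(fr,277),"at 100",at(fl,100),at(fr,100))
# yaw of the board: plane through mid line; slopes 7,9,10.5
mid=(R1+R2)/2
yv=(R1-R2);yv/=np.linalg.norm(yv);print("mid",mid,"y axis",yv)
for th in(7,8.75,10.5):
    a=np.radians(th);xh=np.cross([yv[0],yv[1],0],[0,0,1]);xh/=np.linalg.norm(xh)
    n=np.array([xh[0]*np.sin(a),xh[1]*np.sin(a),np.cos(a)])
    def hit(p):
        c,d=ray(T,p);return c+d*(n@(mid-c))/(n@d)
    A,B=hit(at(fl,100)),hit(at(fr,100));C,D=hit(at(fl,272.5)),hit(at(fr,277))
    print(th,"width far",np.linalg.norm(A-B),"near",np.linalg.norm(C-D),"edge yaws",np.arctan2(*(A-C)[1::-1]),np.arctan2(*(B-D)[1::-1]),"perp",np.arctan2(xh[1],xh[0]),"near",C,D)
# wedge
h1,h2=onz(T,(348,269),.03),onz(T,(369.9,272),.03);t1,t2=onz(T,(345,295.05),.002),onz(T,(366,297),.002)
print("wedge heel",h1,h2,"toe",t1,t2,"w",np.linalg.norm(h1-h2),np.linalg.norm(t1-t2),"len",np.linalg.norm((h1+h2-t1-t2)[:2]/2),
 "yaw",np.arctan2(*((h1+h2-t1-t2)[1::-1])),np.arctan2(-(h1-h2)[0],(h1-h2)[1]),np.arctan2(-(t1-t2)[0],(t1-t2)[1]))
g=cv2.cvtColor(T["pixels"],cv2.COLOR_RGB2HSV)
mw=cv2.inRange(g[255:305,335:385],(105,5,55),(150,60,130));k=max(cv2.findContours(mw,0,2)[0],key=cv2.contourArea)
print("wedge rect",cv2.minAreaRect(k),cv2.boxPoints(cv2.minAreaRect(k))+[335,255])
# cylinder: end points of axis silhouettes
m=cv2.inRange(g,(10,150,90),(32,255,255))
for k in cv2.findContours(m[240:350,425:500],0,2)[0]:
    if cv2.contourArea(k)>200:
        r=cv2.minAreaRect(k);P=onz(T,np.array(r[0])+[425,240],.036);print(r,P)
E
```

```text
line ends [0.5595 0.3042 0.113 ] 0.789039928635176 [0.5531 0.1758 0.1126] 2.4145404718330745 0.1285808535947258
edge px at 272.5/277 [147.1964 272.5   ] [226.178 277.   ] at 100 [178.5674 100.    ] [248.7076 100.    ]
mid [0.5563 0.24   0.1128] y axis [0.0496 0.9988 0.0033]
7 width far 0.1279047649782025 near 0.12999931968860018 edge yaws -0.07476514539736889 -0.06710084069003103 perp -0.04959392143578419 near [0.5593 0.3059 0.1128] [0.5523 0.1761 0.1129]
8.75 width far 0.12956214371210073 near 0.13000054390490362 edge yaws -0.06292018088261535 -0.06059177758689537 perp -0.04959392143578419 near [0.5593 0.3059 0.1128] [0.5523 0.1761 0.1129]
10.5 width far 0.1312864675370803 near 0.13000178578166005 edge yaws -0.050959504428551274 -0.05402026368442853 perp -0.04959392143578419 near [0.5593 0.3059 0.1129] [0.5523 0.1761 0.1129]
wedge heel [ 0.5734 -0.0285  0.03  ] [ 0.5681 -0.0684  0.03  ] toe [ 0.5271 -0.0243  0.002 ] [ 0.5236 -0.0635  0.002 ] w 0.04023085831980652 0.03934981341362334 len 0.045634653484388187 yaw -0.10015384044373242 -0.13279390714472683 -0.0884893336323594
wedge rect ((21.637584686279297, 27.553691864013672), (21.375595092773438, 24.619586944580078), 10.007979393005371) [[343.9732 292.8188]
 [348.2517 268.5738]
 [369.302  272.2886]
 [365.0235 296.5336]]
((26.906879425048828, 87.83524322509766), (35.70369338989258, 19.32388687133789), 15.5241117477417) [ 0.4688 -0.2125  0.036 ]
((33.95222854614258, 54.162418365478516), (34.085693359375, 13.543983459472656), 16.389541625976562) [ 0.5283 -0.2274  0.036 ]
((43.898345947265625, 19.5062255859375), (36.39484786987305, 22.674314498901367), 14.931416511535645) [ 0.591 -0.248  0.036]
```

Emit:
{"method": "jog_arm", "body": {"motion": [[0, 0, 0, 0.86, 1], [0, 0, 0, 0.86, 1], [0, 0, 0, 0.86, 1], [0, 0, 0, 0.86, 1], [0, 0, 0, 0.88, 1], [0.3, -0.5, 0, 0, 1], [0.58, -1, 0.1, 0, 1], [0.58, -1, 0.1, 0, 1], [0.58, -1, 0.1, 0, 1], [0.58, -1, 0.1, 0, 1], [0.58, -1, 0.1, 0, 1], [0.58, -1, 0.1, 0, 1]]}}

```text
clock: 1.3
position: [0.2849, -0.4221, 0.1748]
tool_rot: [-3.141, 0.0, -0.1]
force: [1.0, -0.8, 0.1]
grip_width: 0.0854
finger_force: 0.0
```

Emit:
{"method": "jog_arm", "body": {"motion": [[0.58, -1, 0.15, 0, 1], [0.58, -1, 0.15, 0, 1], [0.58, -1, 0.15, 0, 1], [0.58, -1, 0.15, 0, 1], [0.58, -1, 0.15, 0, 1], [0.58, -1, 0.15, 0, 1], [0.58, -1, 0.15, 0, 1], [0.58, -1, 0.15, 0, 1], [0.58, -1, 0.15, 0, 1], [0.58, -1, 0.15, 0, 1], [0, 0, 0, 0, 1], [0, 0, 0, 0, 1]]}}

```text
clock: 2.5
position: [0.4872, -0.1419, 0.1298]
tool_rot: [-3.142, 0.001, -0.098]
force: [-0.3, -0.4, -1.3]
grip_width: 0.0851
finger_force: 0.0
```

```bash
cat >> h.py <<'E'
def to(x,y,z,yaw):
    "units of jog_arm to reach target: turn first, then shift in turned frame"
    s=bot.observe();p=np.array(s["position"]);w=s["tool_rot"][2];d=np.array([x,y,z])-p
    R=cv2.Rodrigues(np.array([0,0,yaw]))[0]@np.diag([1,-1,-1.])
    print("t",s["clock"],"pos",p.round(4),"rot",np.round(s["tool_rot"],4),"w",round(s["grip_width"],4),"ff",s["finger_force"],"F",np.round(s["force"],1))
    print("turn units",round((w-yaw)/.08,2),"shift units",(R.T@d/.03).round(2),"mm",(R.T@d*1e3).round(1))
E
python3 -c "
from h import *
to(.559,-.0473,.03,-.10)
S,T=load('scene0'),load('top0')
g=cv2.cvtColor(S['pixels'],cv2.COLOR_RGB2HSV);m=cv2.inRange(g,(10,150,90),(32,255,255))
for k in cv2.findContours(m[230:340,150:240],0,2)[0]:
    if cv2.contourArea(k)>100: print(np.array(cv2.minAreaRect(k)[0])+[150,230],cv2.minAreaRect(k)[1:])
"
```

```text
t 2.5 pos [ 0.4872 -0.1419  0.1298] rot [-3.1416e+00  9.0000e-04 -9.8400e-02] w 0.0851 ff 0.0 F [-0.3 -0.4 -1.3]
turn units 0.02 shift units [ 2.07 -3.38  3.33] mm [  62.  -101.3   99.8]
```

Emit:
{"method": "jog_arm", "body": {"motion": [[0.5, -0.85, 0.3, 0, 1], [0.5, -0.85, 0.3, 0, 1], [0.5, -0.85, 0.3, 0, 1], [0.5, -0.85, 0.3, 0, 1], [0.07, 0, 0.6, 0, 1], [0, 0, 0.6, 0, 1], [0, 0, 0.6, 0, 1], [0, 0, 0.3, 0, 1], [0, 0, 0, 0, 1], [0, 0, 0, 0, 1]]}}

```text
clock: 3.5
position: [0.5594, -0.0476, 0.0317]
tool_rot: [3.141, -0.0, -0.101]
force: [-0.2, 0.0, -0.4]
grip_width: 0.0854
finger_force: 0.0
```

```bash
python3 -c "
from h import *
to(.559,-.0473,.002,-.10)
f=grab('scene','1');crop(f,(220,160,380,280),4.9,'s1.png');print(proj(f,(.559,-.0473,.03)))
"
```

```text
t 3.5 pos [ 0.5594 -0.0476  0.0317] rot [ 3.1415e+00 -3.0000e-04 -1.0060e-01] w 0.0854 ff 0.0 F [-0.2  0.  -0.4]
turn units -0.01 shift units [-0.02 -0.01  0.99] mm [-0.5 -0.2 29.7]
[292.07251667 243.70164741]
```

View pics/s1.png

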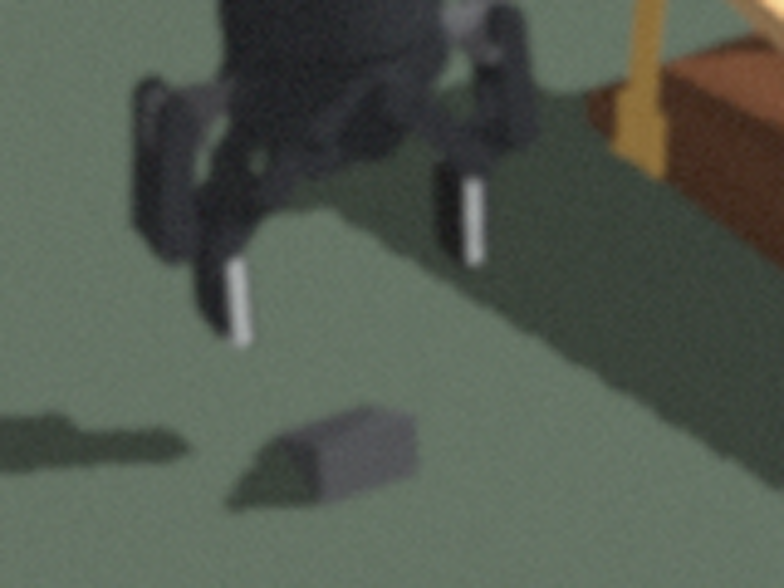

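The crop shows the open fingers straddling the wedge, with the pad tips near scene px (269,230) and (317,214), higher than expected. I'll check the tip height by casting rays.

```bash
python3 -c "
from h import *
f=load('scene1');n=np.array([np.cos(-.1),np.sin(-.1),0])
for off in (0,.011):
  for p in ((269,230.4),(317,214)):
    c,d=ray(f,p);P0=np.array([.5594,-.0476,0])+n*off;P=c+d*(n@(P0-c))/(n@d);print(off,P,((P-P0)@[-np.sin(-.1),np.cos(-.1),0]))
"
```

```text
0 [ 0.55508372 -0.09061886  0.07852244] -0.04323485140761492
0 [0.56480129 0.00623279 0.07690651] 0.05410307550019584
0.011 [ 0.56555152 -0.09647358  0.08756418] -0.048015284930184574
0.011 [ 0.57509418 -0.0013652   0.08597733] 0.047570617862318434
```

The tips ray-cast to about 80 mm, against the ~45 mm I expect. I'll look again in both views before descending.

```bash
python3 -c "
from h import *
f=grab('scene','2');t=grab('top','2');a=load('scene1')
print(np.abs(f['pixels'].astype(int)-a['pixels']).mean(), (np.abs(f['pixels'].astype(int)-a['pixels']).max(2)>40).sum())
c=lambda f,b:cv2.resize(f['pixels'][b[1]:b[3],b[0]:b[2],::-1],(400,400),interpolation=cv2.INTER_CUBIC)
cv2.imwrite('pics/s2.png',np.hstack([c(f,(235,170,335,270)),c(t,(290,220,420,350))]))
for z in (.03,.045,.08):
  for s in (-1,1):
    X=np.array([.5594,-.0476,z])+s*.0425*np.array([.1,.995,0])+.011*np.array([.995,-.1,0]);print(z,s,proj(f,X),proj(t,X))
"
```

```text
1.9588726128472222 0
0.03 -1 [274.13271293 255.06489482] [382.30831232 273.14496463]
0.03 1 [314.98601608 239.4392887 ] [335.86937639 268.31467764]
0.045 -1 [273.56737614 248.57866566] [383.39746067 272.49410272]
0.045 1 [314.8779753  233.04725271] [336.13257881 267.57887957]
0.08 -1 [272.19823066 232.87016841] [386.09592828 270.88153104]
0.08 1 [314.6167133  217.59016229] [336.78463712 265.75601163]
```

View pics/s2.png

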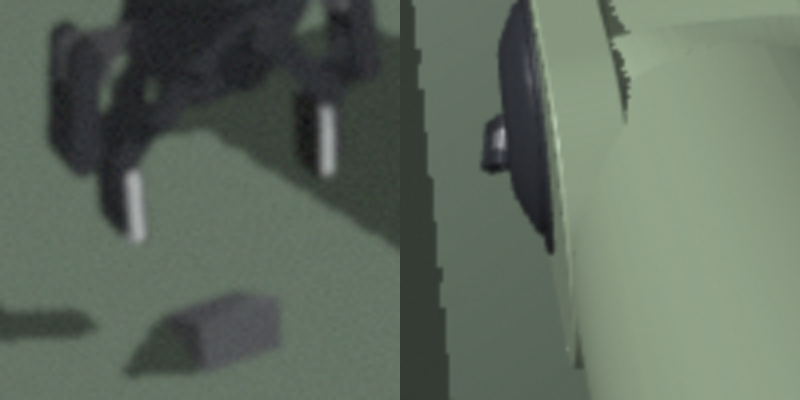

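In the left panel the pad tips are at scene px (269,230) and (317,214), about 80 mm high if the calibration holds. The right panel shows only the arm covering the wedge in the top view. I'll descend gently, tracking the white pads and the force.

Emit:
{"method": "jog_arm", "body": {"motion": [[0, 0, 0.25, 0, 1], [0, 0, 0.25, 0, 1], [0, 0, 0.2, 0, 1], [0, 0, 0, 0, 1], [0, 0, 0, 0, 1]]}}

```text
clock: 4.15
position: [0.5592, -0.047, 0.0098]
tool_rot: [3.142, 0.001, -0.1]
force: [0.2, 0.4, 0.2]
grip_width: 0.0857
finger_force: 0.0
```

```bash
cat >> h.py <<'E'
def tips(f,box=(235,160,345,280)):
    x0,y0,x1,y1=box;p=f["pixels"][y0:y1,x0:x1];m=cv2.inRange(p,(135,135,135),(255,255,255))
    out=[]
    for k in cv2.findContours(m,0,1)[0]:
        if cv2.contourArea(k)>8: q=k.reshape(-1,2)+[x0,y0];out.append((q.min(0).tolist(),q.max(0).tolist()))
    return out
E
python3 -c "
from h import *
print(tips(load('scene2')));f=grab('scene','3');print(tips(f));to(.559,-.0473,.002,-.10)
"
```

```text
[([267, 213], [270, 229]), ([316, 198], [317, 212])]
[([268, 224], [271, 239]), ([316, 208], [317, 222])]
t 4.2 pos [ 0.5593 -0.047   0.0101] rot [ 3.1416e+00  1.0000e-04 -9.9800e-02] w 0.0854 ff 0.0 F [-0.4  0.6 -0.1]
turn units 0.0 shift units [-0.01  0.01  0.27] mm [-0.3  0.3  8.1]
```

Emit:
{"method": "jog_arm", "body": {"motion": [[0, 0, 0.1, 0, 1], [0, 0, 0.1, 0, 1], [0, 0, 0.1, 0, 1], [0, 0, 0, 0, 1], [0, 0, 0, 0, 1]]}}

```text
clock: 4.7
position: [0.5592, -0.047, 0.001]
tool_rot: [-3.142, 0.0, -0.1]
force: [-0.0, 0.4, -0.6]
grip_width: 0.0854
finger_force: 0.0
```

```bash
python3 -c "
from h import *
f=grab('scene','4');print(tips(f));to(.559,-.0473,-.008,-.10)
for X in((.5734,-.0285,.03),(.5681,-.0684,.03),(.5734,-.0285,0),(.5681,-.0684,0),(.5271,-.0243,0),(.5236,-.0635,0)):print(X,proj(f,X).round(1))
crop(f,(235,160,345,280),5,'s4.png')
"
```

```text
[([269, 228], [271, 243]), ([316, 212], [318, 226])]
t 4.75 pos [ 0.5594 -0.047   0.0011] rot [-3.1416 -0.     -0.0999] w 0.0852 ff 0.0 F [-0.1  0.9  0.1]
turn units 0.0 shift units [-0.01  0.01  0.3 ] mm [-0.3  0.3  9.1]
(0.5734, -0.0285, 0.03) [305.  243.7]
(0.5681, -0.0684, 0.03) [285.3 250.7]
(0.5734, -0.0285, 0) [305.4 256.1]
(0.5681, -0.0684, 0) [286.1 263.2]
(0.5271, -0.0243, 0) [293.2 243. ]
(0.5236, -0.0635, 0) [275.2 250. ]
```

View pics/s4.png

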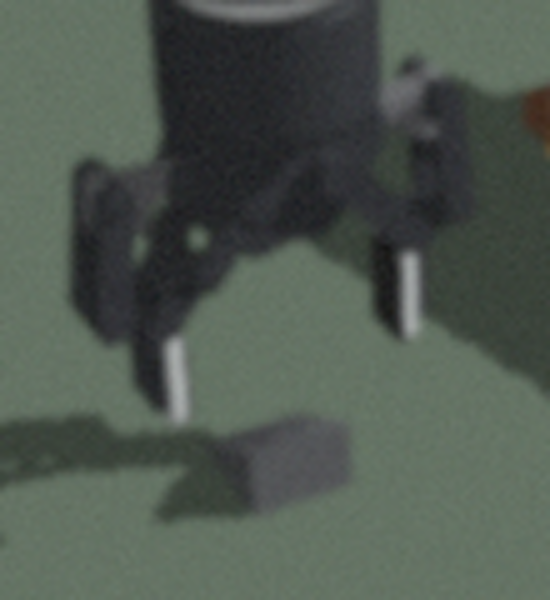

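The wedge's heel corners are at scene px (286.6,262.4) and (305,245), which fits the predicted positions, so the scene calibration is good. The pad tips at (271,244) and (317,227) are still well above the bench, so I'll go lower in small, force-checked steps.

Emit:
{"method": "jog_arm", "body": {"motion": [[0, 0, 0.1, 0, 1], [0, 0, 0.1, 0, 1], [0, 0, 0.1, 0, 1], [0, 0, 0, 0, 1]]}}

```text
clock: 5.15
position: [0.559, -0.047, -0.0084]
tool_rot: [3.142, 0.001, -0.1]
force: [-0.3, 0.4, 0.4]
grip_width: 0.085
finger_force: 0.0
```

```bash
python3 -c "
from h import *
f=grab('scene','5');print(tips(f));to(.559,-.0473,-.008,-.10)"
```

```text
[([269, 232], [272, 247]), ([316, 217], [318, 230])]
t 5.2 pos [ 0.5591 -0.047  -0.0082] rot [ 3.1416e+00  5.0000e-04 -9.9800e-02] w 0.0853 ff 0.0 F [-0.3  0.1  0.7]
turn units 0.0 shift units [-0.    0.01 -0.01] mm [-0.1  0.3 -0.2]
```

Emit:
{"method": "jog_arm", "body": {"motion": [[0, 0, 0.1, 0, 1], [0, 0, 0.1, 0, 1], [0, 0, 0.1, 0, 1], [0, 0, 0.1, 0, 1], [0, 0, 0, 0, 1]]}}

```text
clock: 5.7
position: [0.559, -0.047, -0.0204]
tool_rot: [3.142, 0.001, -0.1]
force: [-0.1, 1.3, -0.2]
grip_width: 0.0858
finger_force: 0.0
```

```bash
python3 -c "
from h import *
f=grab('scene','6');print(tips(f));to(.559,-.0473,-.008,-.10)
crop(f,(235,160,345,280),5,'s6.png')"
```

```text
[([270, 238], [272, 252]), ([316, 221], [318, 235])]
t 5.75 pos [ 0.5591 -0.047  -0.0201] rot [ 3.1415e+00  4.0000e-04 -9.9800e-02] w 0.0854 ff 0.0 F [-0.2  0.2 -0.4]
turn units 0.0 shift units [-0.    0.01 -0.4 ] mm [ -0.1   0.3 -12.1]
```

View pics/s6.png

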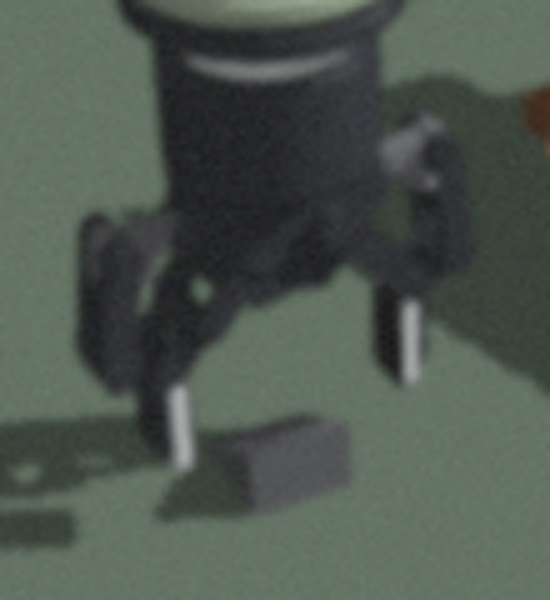

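The pad tips are now at scene px (271.5,252.5) and (317,235.5), about 36 mm up with no contact, although the reading is z = -0.020. So the reported z sits roughly 40 mm below the real tips, and I'll keep working from the images and the force.

Emit:
{"method": "jog_arm", "body": {"motion": [[0, 0, 0.1, 0, 1], [0, 0, 0.1, 0, 1], [0, 0, 0.1, 0, 1], [0, 0, 0.1, 0, 1], [0, 0, 0.1, 0, 1], [0, 0, 0.1, 0, 1], [0, 0, 0.1, 0, 1], [0, 0, 0, 0, 1]]}}

```text
clock: 6.55
position: [0.5591, -0.047, -0.0413]
tool_rot: [3.142, 0.001, -0.1]
force: [0.4, -0.1, -0.8]
grip_width: 0.0851
finger_force: 0.0
```

```bash
python3 -c "
from h import *
f=grab('scene','7');print(tips(f));to(.559,-.0473,-.008,-.10)
for z in (.0,.013,.02):
  a=[proj(f,np.array([.5594,-.0476,z])+s*.0445*np.array([.1,.995,0])+.011*np.array([.995,-.1,0])).round(1) for s in(-1,1)];print(z,a)
"
```

```text
[([271, 248], [273, 261]), ([316, 230], [318, 244]), ([295, 160], [317, 172])]
t 6.6 pos [ 0.5592 -0.047  -0.0411] rot [ 3.1416e+00  4.0000e-04 -9.9900e-02] w 0.0851 ff 0.0 F [ 0.1  0.1 -0.3]
turn units 0.0 shift units [-0.01  0.01 -1.1 ] mm [ -0.2   0.3 -33.1]
0.0 [array([274.2, 268. ]), array([316.1, 251.5])]
0.013 [array([273.8, 262.6]), array([316. , 246.2])]
0.02 [array([273.5, 259.7]), array([316. , 243.3])]
```

Emit:
{"method": "jog_arm", "body": {"motion": [[0, 0, 0.1, 0, 1], [0, 0, 0.1, 0, 1], [0, 0, 0, 0, 0.7], [0, 0, 0, 0, 0.5], [0, 0, 0, 0, 0.3], [0, 0, 0, 0, 0.3], [0, 0, 0, 0, 0.3], [0, 0, 0, 0, 0.3]], "newtons": 25}}

```text
clock: 7.4
position: [0.5619, -0.0476, -0.0443]
tool_rot: [3.141, -0.005, -0.1]
force: [-4.3, -2.7, 44.4]
grip_width: 0.064
finger_force: 22.3
```

```bash
python3 -c "
from h import *
f=grab('scene','8');print(tips(f));to(.559,-.0473,-.008,-.10);crop(f,(235,180,345,280),5,'s8.png')
"
```

```text
[([277, 250], [279, 264]), ([312, 238], [314, 251]), ([291, 160], [317, 174])]
t 7.45 pos [ 0.5619 -0.0476 -0.0443] rot [ 3.1415 -0.0051 -0.1005] w 0.064 ff 22.28670408250764 F [-3.7 -2.5 44.8]
turn units -0.01 shift units [-0.1  -0.   -1.21] mm [ -2.9  -0.  -36.3]
```

The fingers touched the bench at 64 mm opening (44 N, within limits), which fixes the height: tip level is at a reading of about -0.047. I'll raise 7 mm and close again.

Emit:
{"method": "jog_arm", "body": {"motion": [[0, 0, -0.15, 0, 0.8], [0, 0, -0.1, 0, 0.8], [0, 0, 0, 0, 0.8], [0, 0, 0, 0, 0.6], [0, 0, 0, 0, 0.3], [0, 0, 0, 0, 0.3], [0, 0, 0, 0, 0.3], [0, 0, 0, 0, 0.3]], "newtons": 25}}

```text
clock: 8.25
position: [0.5592, -0.047, -0.0395]
tool_rot: [3.142, 0.0, -0.1]
force: [-2.0, -0.5, 3.3]
grip_width: 0.0395
finger_force: 26.7
```

```bash
python3 -c "
from h import *
f=grab('scene','9');print(tips(f));to(.559,-.0473,-.04,-.10);crop(f,(235,180,345,280),5,'s9.png')
"
```

```text
[([282, 247], [284, 261]), ([306, 239], [308, 252]), ([293, 160], [316, 171])]
t 8.3 pos [ 0.5592 -0.0471 -0.0395] rot [ 3.1416e+00  3.0000e-04 -9.9900e-02] w 0.0396 ff 26.54213983565569 F [-1.   0.1  2.4]
turn units 0.0 shift units [-0.01  0.01  0.02] mm [-0.2  0.3  0.5]
```

View pics/s9.png

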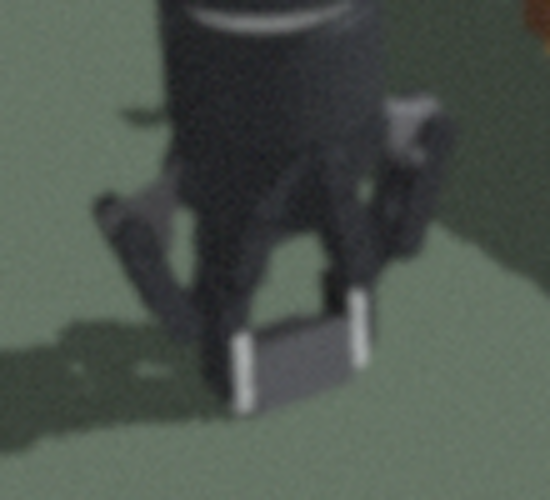

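The crop shows the wedge held squarely between the pads, its heel face flush with the pad edges at scene px (284,261) and (306,252), width 40 mm. I'll lift it and carry it above the board.

Emit:
{"method": "jog_arm", "body": {"motion": [[0, 0, -0.3, 0, 0.3], [0, 0, -0.7, 0, 0.3], [0, 0, -0.9, 0, 0.3], [0, 0, -0.9, 0, 0.3], [0, 0, -0.9, -0.3, 0.3], [0, 0, -0.9, -0.28, 0.3], [0, 0, -0.5, 0, 0.3], [0.1, -0.5, 0, 0, 0.3], [0.1, -0.9, 0, 0, 0.3], [0.1, -0.9, 0, 0, 0.3], [0.1, -0.9, 0, 0, 0.3], [0.1, -0.9, 0, 0, 0.3]], "newtons": 35}}

```text
clock: 9.5
position: [0.5805, 0.0771, 0.113]
tool_rot: [-3.141, 0.001, -0.053]
force: [-0.5, 0.2, -1.5]
grip_width: 0.0391
finger_force: 36.1
```

Emit:
{"method": "jog_arm", "body": {"motion": [[0.1, -0.9, 0, 0, 0.3], [0.1, -0.9, 0, 0, 0.3], [0.1, -0.9, 0, 0, 0.3], [0.1, -0.9, 0, 0, 0.3], [0.05, -0.9, 0, 0, 0.3], [0.02, -0.8, 0, 0, 0.3], [0, 0, 0.3, 0, 0.3], [0, 0, 0, 0, 0.3], [0, 0, 0, 0, 0.3]]}}

```text
clock: 10.4
position: [0.6031, 0.2323, 0.1041]
tool_rot: [3.141, 0.001, -0.054]
force: [0.4, -0.3, -1.6]
grip_width: 0.0389
finger_force: 36.1
```

```bash
python3 -c "
from h import *
to(.6007,.2376,.078,-.054)"
```

```text
t 10.4 pos [0.6031 0.2323 0.1041] rot [ 3.1406e+00  1.0000e-03 -5.4000e-02] w 0.0389 ff 36.083097606897354 F [ 0.4 -0.3 -1.6]
turn units 0.0 shift units [-0.09 -0.17  0.87] mm [-2.6 -5.2 26.1]
```

Emit:
{"method": "jog_arm", "body": {"motion": [[-0.09, -0.17, 0.2, 0, 0.3], [0, 0, 0.25, 0, 0.3], [0, 0, 0.2, 0, 0.3], [0, 0, 0.1, 0, 0.3], [0, 0, 0, 0, 0.3], [0, 0, 0, 0, 0.3]], "newtons": 20}}

```text
clock: 11.0
position: [0.6012, 0.2381, 0.0822]
tool_rot: [-3.142, -0.0, -0.054]
force: [1.1, -0.1, -1.6]
grip_width: 0.0395
finger_force: 36.1
```

Emit:
{"method": "jog_arm", "body": {"motion": [[0, 0, 0.05, 0, 0.3], [0, 0, 0.05, 0, 0.3], [0, 0, 0, 0, 0.3]]}}

```text
clock: 11.3
position: [0.6009, 0.2382, 0.079]
tool_rot: [3.142, 0.0, -0.053]
force: [0.1, -0.3, -2.2]
grip_width: 0.0391
finger_force: 36.1
```

Emit:
{"method": "jog_arm", "body": {"motion": [[0, 0, 0.05, 0, 0.3], [0, 0, 0.05, 0, 0.3], [0, 0, 0, 0, 0.3]]}}

```text
clock: 11.6
position: [0.6009, 0.2382, 0.0758]
tool_rot: [3.141, 0.0, -0.053]
force: [0.4, -0.1, -1.9]
grip_width: 0.0393
finger_force: 36.1
```

Emit:
{"method": "jog_arm", "body": {"motion": [[0, 0, 0.05, 0, 0.3], [0, 0, 0.05, 0, 0.3], [0, 0, 0, 0, 0.3]]}}

```text
clock: 11.9
position: [0.6009, 0.2382, 0.0729]
tool_rot: [3.142, 0.0, -0.053]
force: [-0.3, -1.2, -1.7]
grip_width: 0.0392
finger_force: 36.1
```

Emit:
{"method": "jog_arm", "body": {"motion": [[0, 0, 0.05, 0, 0.3], [0, 0, 0, 0, 0.3]]}}

```text
clock: 12.1
position: [0.6011, 0.2383, 0.0715]
tool_rot: [-3.142, -0.0, -0.053]
force: [1.1, 0.0, -1.1]
grip_width: 0.039
finger_force: 36.2
```

Emit:
{"method": "jog_arm", "body": {"motion": [[0, 0, 0.05, 0, 0.3], [0, 0, 0, 0, 0.3]]}}

```text
clock: 12.3
position: [0.6013, 0.2385, 0.0704]
tool_rot: [-3.141, -0.001, -0.053]
force: [-0.1, 0.2, 4.9]
grip_width: 0.0391
finger_force: 35.4
```

Contact came at 0.071, as predicted (0.0718). I'll press gently so the wedge pivots flat.

Emit:
{"method": "jog_arm", "body": {"motion": [[0, 0, 0.05, 0, 0.3], [0, 0, 0, 0, 0.3]], "newtons": 20}}

```text
clock: 12.5
position: [0.6017, 0.2387, 0.0693]
tool_rot: [-3.141, -0.001, -0.054]
force: [0.9, 1.3, 7.5]
grip_width: 0.0396
finger_force: 34.8
```

Emit:
{"method": "jog_arm", "body": {"motion": [[0, 0, 0.05, 0, 0.3], [0, 0, 0, 0, 0.3]]}}

```text
clock: 12.7
position: [0.6021, 0.2388, 0.068]
tool_rot: [-3.14, -0.002, -0.054]
force: [2.2, 1.7, 8.0]
grip_width: 0.0392
finger_force: 35.0
```

Emit:
{"method": "jog_arm", "body": {"motion": [[-0.02, 0, 0.04, 0, 0.3], [0, 0, 0, 0, 0.3]]}}

```text
clock: 12.9
position: [0.6022, 0.2389, 0.0672]
tool_rot: [-3.14, -0.004, -0.054]
force: [4.8, 0.8, 9.6]
grip_width: 0.0391
finger_force: 36.0
```

Emit:
{"method": "jog_arm", "body": {"motion": [[-0.02, 0, 0.04, 0, 0.3], [0, 0, 0, 0, 0.3]]}}

```text
clock: 13.1
position: [0.6023, 0.2389, 0.0669]
tool_rot: [-3.139, -0.005, -0.054]
force: [4.6, -1.7, 19.5]
grip_width: 0.0389
finger_force: 41.9
```

```bash
python3 -c "
from h import *
to(.6007,.2376,.0668,-.054)
S=grab('scene','10');T=grab('top','10')
c=lambda f,b:cv2.resize(f['pixels'][b[1]:b[3],b[0]:b[2],::-1],(400,400),interpolation=cv2.INTER_CUBIC)
cv2.imwrite('pics/s10.png',np.hstack([c(S,(370,110,460,200)),c(T,(135,210,245,320))]))"
```

```text
t 13.1 pos [0.6023 0.2389 0.0669] rot [-3.1394 -0.0049 -0.054 ] w 0.0389 ff 41.894818120636046 F [ 4.6 -1.7 19.5]
turn units -0.0 shift units [-0.05  0.05  0.  ] mm [-1.5  1.4  0.1]
```

The force step to 20 N says the sole is flat. I'll unload, open and lift clear, then look.

Emit:
{"method": "jog_arm", "body": {"motion": [[0, 0, -0.03, 0, 0.35], [0, 0, 0, 0, 0.6], [0, 0, 0, 0, 0.8], [0, 0, 0, 0, 0.8], [0, 0, -0.1, 0, 0.8], [0, 0, -0.4, 0, 1], [0, 0, -0.7, 0, 1], [0, 0, -0.9, 0, 1], [0, 0, -0.6, 0, 1], [0, 0.5, 0, 0.5, 1], [0, 0.9, 0, 0.9, 1], [0, 0.9, 0, 0.9, 1]]}}

```text
clock: 14.4
position: [0.5918, 0.1685, 0.1468]
tool_rot: [3.141, -0.0, -0.241]
force: [1.1, -0.2, 0.1]
grip_width: 0.0856
finger_force: 0.0
```

Emit:
{"method": "jog_arm", "body": {"motion": [[0, 0.9, 0, 0.4, 1], [0, 0.9, 0, 0, 1], [0, 0.9, 0, 0, 1], [0, 0.9, 0, 0, 1], [0, 0.9, 0, 0, 1], [0, 0.9, 0, 0, 1], [0, 0.9, 0, 0, 1], [0, 0.9, 0, 0, 1], [0, 0, 0, 0, 1], [0, 0, 0, 0, 1]]}}

```text
clock: 15.4
position: [0.5351, -0.0393, 0.1468]
tool_rot: [-3.142, -0.0, -0.272]
force: [1.2, 0.8, -0.4]
grip_width: 0.0849
finger_force: 0.0
```

```bash
python3 -c "
from h import *
np.set_printoptions(precision=4,suppress=True)
to(.590,-.2475,.06,-.27)
T=grab('top','11');S=grab('scene','11')
c=lambda f,b:cv2.resize(f['pixels'][b[1]:b[3],b[0]:b[2],::-1],(400,400),interpolation=cv2.INTER_CUBIC)
cv2.imwrite('pics/s11.png',np.hstack([c(S,(375,115,445,185)),c(T,(150,230,230,310))]))
p=T['pixels'];g=cv2.cvtColor(p,cv2.COLOR_RGB2HSV)[240:285,150:226];m=cv2.inRange(g,(0,0,0),(180,100,140))
for k in cv2.findContours(m,0,1)[0]:
  if cv2.contourArea(k)>100: print(cv2.minAreaRect(k),cv2.boxPoints(cv2.minAreaRect(k))+[150,240])
m=cv2.inRange(cv2.cvtColor(p,cv2.COLOR_RGB2HSV)[240:350,425:500],(10,150,90),(32,255,255))
"
```

```text
t 15.4 pos [ 0.5351 -0.0393  0.1468] rot [-3.1415 -0.     -0.2716] w 0.0849 ff 0.0 F [ 1.2  0.8 -0.4]
turn units -0.02 shift units [3.61 6.2  2.89] mm [108.4 186.1  86.8]
((38.0, 14.0), (28.0, 26.0), 90.0) [[175. 240.]
 [201. 240.]
 [201. 268.]
 [175. 268.]]
```

View pics/s11.png

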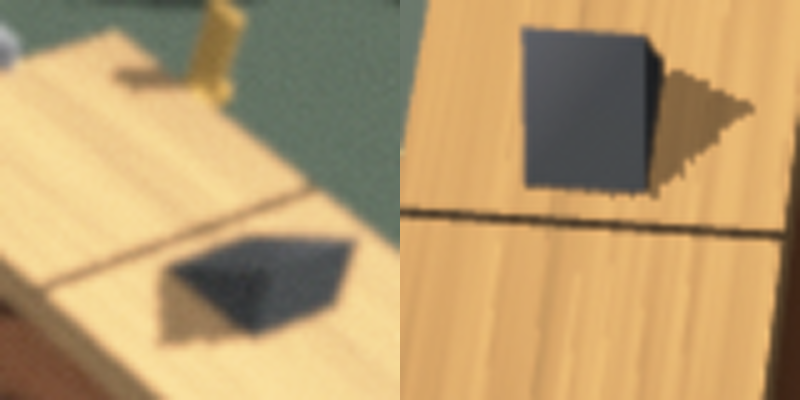

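In the top view the wedge sits square and central, with toe corners at (175,267.4) and (200,268.4), about 11 mm below the start line, and its heel edge downhill at (174.4,235.6)–(199,237.2). The scene view shows the sole flat on the board. Next I'll refine the cylinder's position.

```bash
python3 -c "
from h import *
np.set_printoptions(precision=4,suppress=True)
S,T=load('scene0'),load('top0')
n=np.array([np.cos(-.054)*np.sin(.1527),np.sin(-.054)*np.sin(.1527),np.cos(.1527)]);O=np.array([.5563,.2405,.1128])
def hit(p):
  c,d=ray(T,p);return c+d*(n@(O-c))/(n@d)
u=np.cross([np.sin(.054),np.cos(.054),0],n)
for p in((175,267.4),(200,268.4),(187.5,267.9),(174.8,273.9),(200,275.4)):X=hit(p);print('on board',X,'x',(X-O)@u)
g=cv2.cvtColor(S['pixels'],cv2.COLOR_RGB2HSV);print(g[298,198],g[252,186])
m=cv2.inRange(g,(8,120,130),(32,255,255))
for k in cv2.findContours(m[230:340,150:240],0,2)[0]:
    if cv2.contourArea(k)>60:
        r=cv2.minAreaRect(k);q=np.array(r[0])+[150,230];print(q,r[1:],'onz.036',onz(S,q,.036), onz(S,q,.040))
print(tri(T,(468.9,259.5),S,(198.5,299)))
"
```

```text
on board [0.568  0.2612 0.1112] x 0.010649342162312208
on board [0.5665 0.22   0.1111] x 0.011396151916247606
on board [0.5672 0.2406 0.1111] x 0.011022749478146444
on board [0.5571 0.2605 0.1128] x -0.00025807413811731046
on board [0.5548 0.2191 0.1129] x -0.000328951846417722
[ 23 141 246] [ 23 136 249]
[197.8824 297.5294] ((24.73863410949707, 38.32062911987305), 75.96376037597656) onz.036 [ 0.5863 -0.2477  0.036 ] [ 0.5904 -0.2489  0.04  ]
[191.8529 277.4118] ((14.309601783752441, 35.41019821166992), 75.96376037597656) onz.036 [ 0.5371 -0.2348  0.036 ] [ 0.5415 -0.2361  0.04  ]
[185.1377 253.0852] ((16.032752990722656, 33.66878128051758), 76.75948333740234) onz.036 [ 0.4713 -0.2166  0.036 ] [ 0.4762 -0.218   0.04  ]
(array([ 0.5908, -0.2482,  0.0365]), np.float64(0.8237862483016225))
```

Triangulating the thick cylinder gives (0.591, -0.248, 0.0365), which agrees with the stated height of 36 mm. Moving over it.

Emit:
{"method": "jog_arm", "body": {"motion": [[0.2, 0.4, 0.1, 0, 1], [0.45, 0.78, 0.3, 0, 1], [0.45, 0.78, 0.3, 0, 1], [0.45, 0.78, 0.3, 0, 1], [0.45, 0.78, 0.3, 0, 1], [0.45, 0.78, 0.3, 0, 1], [0.45, 0.78, 0.3, 0, 1], [0.45, 0.78, 0.3, 0, 1], [0.28, 0.35, 0.6, 0, 1], [0, 0, 0.6, 0, 1], [0, 0, 0, 0, 1], [0, 0, 0, 0, 1]]}}

```text
clock: 16.7
position: [0.5908, -0.2469, 0.0446]
tool_rot: [-3.141, 0.001, -0.269]
force: [-0.4, 0.3, 0.7]
grip_width: 0.0854
finger_force: 0.0
```

```bash
python3 -c "
from h import *
to(.590,-.248,-.021,-.268)
f=grab('scene','12');print(tips(f,(150,200,250,330)))
for z in (.09,.1):
  for s in (-1,1): print(z,proj(f,np.array([.590,-.248,z])+s*.0445*np.array([.265,.964,0])+.011*np.array([.964,-.265,0])))
"
```

```text
t 16.7 pos [ 0.5908 -0.2469  0.0446] rot [-3.1415e+00  6.0000e-04 -2.6900e-01] w 0.0854 ff 0.0 F [-0.4  0.3  0.7]
turn units -0.01 shift units [-0.02  0.04  2.19] mm [-0.5  1.2 65.6]
[([155, 263], [162, 281]), ([221, 248], [226, 264])]
0.09 [163.76798845 286.22934471]
0.09 [223.47655558 270.84146358]
0.1 [162.32686668 281.28125989]
0.1 [222.60188221 265.9421051 ]
```

Emit:
{"method": "jog_arm", "body": {"motion": [[-0.02, 0.04, 0.3, 0, 1], [0, 0, 0.3, 0, 1], [0, 0, 0.3, 0, 1], [0, 0, 0.3, 0, 1], [0, 0, 0.3, 0, 1], [0, 0, 0.3, 0, 1], [0, 0, 0.2, 0, 1], [0, 0, 0.19, 0, 1], [0, 0, 0, 0, 1], [0, 0, 0, 0, 1]]}}

```text
clock: 17.75
position: [0.5899, -0.2482, -0.021]
tool_rot: [3.142, -0.0, -0.269]
force: [0.6, -1.1, 0.7]
grip_width: 0.085
finger_force: 0.0
```

Emit:
{"method": "jog_arm", "body": {"motion": [[0, 0, 0, 0, 0.8], [0, 0, 0, 0, 0.6], [0, 0, 0, 0, 0.5], [0, 0, 0, 0, 0.5], [0, 0, 0, 0, 0.5], [0, 0, 0, 0, 0.5]], "newtons": 50}}

```text
clock: 18.35
position: [0.5901, -0.2481, -0.0206]
tool_rot: [-3.142, -0.001, -0.269]
force: [-1.6, 1.7, 5.2]
grip_width: 0.0557
finger_force: 52.5
```

The cylinder is held (56 mm, 50 N). Lifting, turning to board yaw and carrying it across high.

Emit:
{"method": "jog_arm", "body": {"motion": [[0, 0, -0.2, 0, 0.5], [0, 0, -0.5, 0, 0.5], [0, 0, -0.8, 0, 0.5], [0, 0, -0.9, 0, 0.5], [0, 0, -0.9, -0.4, 0.5], [0, 0, -0.9, -0.6, 0.5], [0, 0, -0.9, -0.6, 0.5], [0, 0, -0.6, -0.6, 0.5], [0, 0, -0.3, -0.49, 0.5], [-0.05, -0.3, 0, 0, 0.5], [-0.08, -0.6, 0, 0, 0.5], [-0.1, -0.8, 0, 0, 0.5]], "newtons": 60}}

```text
clock: 19.55
position: [0.5848, -0.1955, 0.1582]
tool_rot: [-3.141, 0.001, -0.056]
force: [0.3, 0.3, -6.2]
grip_width: 0.0554
finger_force: 65.0
```

Emit:
{"method": "jog_arm", "body": {"motion": [[-0.1, -0.9, 0, 0, 0.5], [-0.1, -0.9, 0, 0, 0.5], [-0.1, -0.9, 0, 0, 0.5], [-0.15, -0.9, 0, 0, 0.5], [-0.15, -0.9, 0, 0, 0.5], [-0.15, -0.9, 0, 0, 0.5], [-0.15, -0.9, 0, 0, 0.5], [-0.15, -0.9, 0, 0, 0.5], [-0.15, -0.9, 0, 0, 0.5], [-0.15, -0.9, 0, 0, 0.5], [-0.1, -0.9, 0, 0, 0.5], [-0.1, -0.9, 0, 0, 0.5]]}}

```text
clock: 20.75
position: [0.5551, 0.1316, 0.1583]
tool_rot: [3.142, 0.001, -0.054]
force: [-0.1, -0.4, -5.0]
grip_width: 0.0551
finger_force: 65.0
```

Emit:
{"method": "jog_arm", "body": {"motion": [[-0.1, -0.9, 0, 0, 0.5], [-0.1, -0.9, 0, 0, 0.5], [-0.05, -0.7, 0, 0, 0.5], [0, -0.4, 0, 0, 0.5], [0, 0, 0, 0, 0.5], [0, 0, 0, 0, 0.5]]}}

```text
clock: 21.35
position: [0.5536, 0.216, 0.1586]
tool_rot: [3.141, 0.001, -0.055]
force: [-0.1, -0.6, -5.2]
grip_width: 0.0553
finger_force: 64.9
```

```bash
python3 -c "
from h import *
to(.557,.2402,.09,-.054)"
```

```text
t 21.35 pos [0.5536 0.216  0.1586] rot [ 3.1408e+00  6.0000e-04 -5.4500e-02] w 0.0553 ff 64.87536549568176 F [-0.1 -0.6 -5.2]
turn units -0.01 shift units [ 0.07 -0.81  2.29] mm [  2.1 -24.3  68.6]
```

Emit:
{"method": "jog_arm", "body": {"motion": [[0.07, -0.5, 0.2, 0, 0.5], [0, -0.31, 0.5, 0, 0.5], [0, 0, 0.6, 0, 0.5], [0, 0, 0.5, 0, 0.5], [0, 0, 0.3, 0, 0.5], [0, 0, 0.2, 0, 0.5], [0, 0, 0, 0, 0.5], [0, 0, 0, 0, 0.5]]}}

```text
clock: 22.15
position: [0.5578, 0.2406, 0.0903]
tool_rot: [-3.141, -0.0, -0.054]
force: [-0.4, 0.1, -5.0]
grip_width: 0.0554
finger_force: 65.0
```

Emit:
{"method": "jog_arm", "body": {"motion": [[0, 0, 0.1, 0, 0.5], [0, 0, 0.1, 0, 0.5], [0, 0, 0.1, 0, 0.5], [0, 0, 0, 0, 0.5]]}}

```text
clock: 22.55
position: [0.5573, 0.2405, 0.0805]
tool_rot: [3.141, 0.001, -0.054]
force: [-0.5, -0.7, -5.3]
grip_width: 0.0552
finger_force: 65.0
```

```bash
python3 -c "
from h import *
to(.557,.2402,.0763,-.054)
S=grab('scene','13')
g=cv2.cvtColor(S['pixels'],cv2.COLOR_RGB2HSV)[100:200,360:470];m=cv2.inRange(g,(18,120,100),(32,255,255))
for k in cv2.findContours(m,0,1)[0]:
  if cv2.contourArea(k)>60: r=cv2.minAreaRect(k);print(np.array(r[0])+[360,100],r[1:])
print(proj(S,(.557,.2402,.135)))"
```

```text
t 22.55 pos [0.5573 0.2405 0.0805] rot [ 3.1413e+00  6.0000e-04 -5.4200e-02] w 0.0552 ff 65.00229120254517 F [-0.5 -0.7 -5.3]
turn units -0.0 shift units [-0.01  0.01  0.14] mm [-0.3  0.3  4.2]
[413.03199768 149.1760025 ] ((13.77418041229248, 26.83281898498535), 79.69515228271484)
[410.64861298 131.13728142] ((16.712791442871094, 21.229761123657227), 72.47443389892578)
[408.31339857 146.84183068]
```

Lowering in small steps until the board takes the load.

Emit:
{"method": "jog_arm", "body": {"motion": [[0, 0, 0.05, 0, 0.5], [0, 0, 0.05, 0, 0.5], [0, 0, 0, 0, 0.5]]}}

```text
clock: 22.9
position: [0.5574, 0.2406, 0.0777]
tool_rot: [3.142, 0.0, -0.054]
force: [0.3, -0.9, -5.2]
grip_width: 0.0557
finger_force: 65.0
```

Emit:
{"method": "jog_arm", "body": {"motion": [[0, 0, 0.04, 0, 0.5], [0, 0, 0, 0, 0.5]]}}

```text
clock: 23.1
position: [0.5575, 0.2406, 0.0766]
tool_rot: [3.142, 0.0, -0.054]
force: [0.4, 0.4, -4.2]
grip_width: 0.0553
finger_force: 65.0
```

Emit:
{"method": "jog_arm", "body": {"motion": [[0, 0, 0.03, 0, 0.5], [0, 0, 0, 0, 0.5]]}}

```text
clock: 23.3
position: [0.5576, 0.2406, 0.0762]
tool_rot: [-3.141, -0.0, -0.054]
force: [-2.9, -0.9, 3.2]
grip_width: 0.0553
finger_force: 66.0
```

Board contact at 0.0764, again as predicted. Now easing downhill to meet the wedge.

Emit:
{"method": "jog_arm", "body": {"motion": [[0.04, 0, 0.003, 0, 0.5], [0.03, 0, 0.004, 0, 0.5], [0, 0, 0, 0, 0.5]]}}

```text
clock: 23.6
position: [0.5597, 0.2407, 0.0759]
tool_rot: [-3.141, -0.0, -0.054]
force: [-3.9, 0.6, 5.6]
grip_width: 0.0554
finger_force: 66.1
```

Emit:
{"method": "jog_arm", "body": {"motion": [[0.03, 0, 0.005, 0, 0.5], [0, 0, 0, 0, 0.5]]}}

```text
clock: 23.8
position: [0.5606, 0.2407, 0.0758]
tool_rot: [-3.141, -0.0, -0.054]
force: [-4.3, 1.2, 5.7]
grip_width: 0.0556
finger_force: 66.3
```

Emit:
{"method": "jog_arm", "body": {"motion": [[0.03, 0, 0.005, 0, 0.5], [0, 0, 0, 0, 0.5]]}}

```text
clock: 24.0
position: [0.5614, 0.2408, 0.0756]
tool_rot: [-3.141, -0.0, -0.054]
force: [-5.6, 0.0, 6.3]
grip_width: 0.0555
finger_force: 66.3
```

Emit:
{"method": "jog_arm", "body": {"motion": [[0.03, 0, 0.005, 0, 0.5], [0, 0, 0, 0, 0.5]]}}

```text
clock: 24.2
position: [0.5622, 0.2407, 0.0754]
tool_rot: [-3.141, 0.0, -0.054]
force: [-5.6, -0.3, 6.5]
grip_width: 0.0552
finger_force: 66.5
```

Emit:
{"method": "jog_arm", "body": {"motion": [[0.02, 0, 0.003, 0, 0.5], [0, 0, 0, 0, 0.5]]}}

```text
clock: 24.4
position: [0.5627, 0.2407, 0.0754]
tool_rot: [-3.141, 0.0, -0.054]
force: [-6.8, 0.6, 6.9]
grip_width: 0.0554
finger_force: 66.6
```

```bash
python3 -c "
from h import *
a=load('scene11');b=grab('scene','14');t=grab('top','14')
for f in(a,b):
  m=cv2.inRange(cv2.cvtColor(f['pixels'][150:180,405:445],cv2.COLOR_RGB2GRAY),0,95)
  for k in cv2.findContours(m,0,1)[0]:
    if cv2.contourArea(k)>30:
      q=k.reshape(-1,2)+[405,150];print(cv2.contourArea(k),q.min(0),q.max(0))
c=lambda f,b,w,h:cv2.resize(f['pixels'][b[1]:b[3],b[0]:b[2],::-1],(w,h),interpolation=cv2.INTER_CUBIC)
B=(380,125,450,195)
cv2.imwrite('pics/s14.png',np.hstack([c(a,B,400,400),c(b,B,400,400)]))
"
```

```text
283.5 [405 157] [434 172]
290.0 [405 156] [435 172]
```

Everything measured points to contact with the wedge. The push resistance rose at x ≈ 0.561, where contact was predicted. I'll unload slightly and open slowly.

Emit:
{"method": "jog_arm", "body": {"motion": [[0, 0, -0.01, 0, 0.6], [0, 0, 0, 0, 0.66], [0, 0, 0, 0, 0.69], [0, 0, 0, 0, 0.72], [0, 0, 0, 0, 0.76], [0, 0, 0, 0, 0.8], [0, 0, 0, 0, 0.85], [0, 0, 0, 0, 0.9]], "newtons": 20}}

```text
clock: 25.3
position: [0.563, 0.2403, 0.0753]
tool_rot: [-3.142, -0.0, -0.054]
force: [-0.8, -0.5, 0.4]
grip_width: 0.0769
finger_force: 0.0
```

```bash
python3 -c "
from h import *
b=grab('scene','15');a=load('scene14')
to(.5627,.2407,.11,-.054)
cv2.imwrite('pics/s15.png',cv2.resize(np.hstack([f['pixels'][115:195,375:455,::-1] for f in(a,b)]),None,fx=5,fy=5,interpolation=cv2.INTER_CUBIC))
d=np.abs(a['pixels'].astype(int)-b['pixels']).max(2)[120:180,390:440]>60;print(d.sum())"
```

```text
t 25.35 pos [0.5629 0.2403 0.0753] rot [ 3.1416 -0.     -0.0543] w 0.0766 ff 0.0 F [-0.2 -0.1 -0.3]
turn units -0.0 shift units [-0.01 -0.01 -1.16] mm [ -0.2  -0.4 -34.7]
277
```

View pics/s15.png

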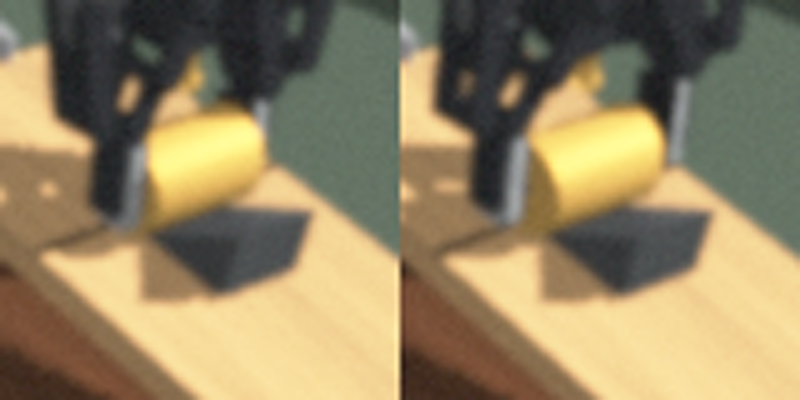

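Before release (left) and after (right), the cylinder at scene px (~405,148) and the wedge at (~421,164) look the same, so the wedge has it. Lifting straight up and clear.

Emit:
{"method": "jog_arm", "body": {"motion": [[0, 0, 0, 0, 1], [0, 0, -0.1, 0, 1], [0, 0, -0.3, 0, 1], [0, 0, -0.5, 0, 1], [0, 0, -0.8, 0, 1], [0, 0, -0.9, 0, 1], [0, 0, -0.9, 0, 1], [0, 0, -0.9, 0, 1], [0, 0.5, 0, 0, 1], [0, 0.9, 0, 0, 1], [0, 0.9, 0, 0, 1], [0, 0.9, 0, 0, 1]]}}

```text
clock: 26.55
position: [0.5574, 0.1431, 0.2081]
tool_rot: [-3.142, -0.0, -0.054]
force: [0.8, -0.0, 0.3]
grip_width: 0.0854
finger_force: 0.0
```

Emit:
{"method": "jog_arm", "body": {"motion": [[0, 0.9, 0, 0, 1], [0, 0.9, 0, 0, 1], [0, 0.9, 0, 0, 1], [0, 0.9, 0, 0, 1], [0, 0.9, 0, 0, 1], [0, 0.9, 0, 0, 1], [0, 0.5, 0, 0, 1], [0, 0, 0, 0, 1], [0, 0, 0, 0, 1]]}}

```text
clock: 27.45
position: [0.5482, -0.0317, 0.2076]
tool_rot: [-3.141, -0.0, -0.054]
force: [0.5, -0.3, 0.5]
grip_width: 0.0853
finger_force: 0.0
```

```bash
python3 -c "
from h import *
np.set_printoptions(precision=4,suppress=True)
to(.5,0,.2,-.05)
T=grab('top','16');S=grab('scene','16');T0=load('top0');S0=load('scene0')
n=np.array([np.cos(-.054)*np.sin(.1527),np.sin(-.054)*np.sin(.1527),np.cos(.1527)]);O=np.array([.5563,.2405,.1128]);u=np.cross([np.sin(.054),np.cos(.054),0],n);v=np.cross(n,u)
def hit(p,h):
  c,d=ray(T,p);X=c+d*(n@(O+h*n-c))/(n@d)-O;return X@u,X@v
g=cv2.cvtColor(T['pixels'],cv2.COLOR_RGB2HSV)
m=cv2.inRange(g[225:300,150:226],(19,160,80),(34,255,255))
for k in cv2.findContours(m,0,2)[0]:
  if cv2.contourArea(k)>60: r=cv2.minAreaRect(k);c=np.array(r[0])+[150,225];print('cyl',c,r[1:],hit(c,.02),hit(c,.03))
# wedge heel edge rows
gr=cv2.cvtColor(T['pixels'],cv2.COLOR_RGB2GRAY)
for x in(178,188,196):
  col=gr[228:300,x].astype(int);r0=np.where(col<110)[0];print('col',x,'dark from row',228+r0.min(),hit((x,228+r0.min()),.03),col[::4])
d=lambda A,B,b:(np.abs(A['pixels'].astype(int)-B['pixels']).max(2)[b[1]:b[3],b[0]:b[2]]>40).sum()
print('dish',d(T,T0,(325,115,405,190)),'others rack top',d(T,T0,(430,284,480,350)),'scene rack',d(S,S0,(160,235,215,288)),'board',d(T,T0,(140,60,260,225)),d(T,T0,(140,285,260,350)))
"
```

```text
t 27.45 pos [ 0.5482 -0.0317  0.2076] rot [-3.1411 -0.0003 -0.0541] w 0.0853 ff 0.0 F [ 0.5 -0.3  0.5]
turn units -0.05 shift units [-1.66 -0.97  0.25] mm [-49.7 -29.2   7.6]
cyl [182.0769 269.6154] ((40.60405731201172, 24.406808853149414), 3.1798300743103027) (np.float64(0.003130929020221098), np.float64(0.0030136492783486377)) (np.float64(0.0008893782161679584), np.float64(-8.131620652659692e-05))
col 178 dark from row 236 (np.float64(0.05586508218460218), np.float64(0.014578638472755947)) [178 178  92  85  83  81  78  81 161 173 170 154 125  86  96 111 157 157]
col 188 dark from row 236 (np.float64(0.05683134937266126), np.float64(-0.0014886478228242682)) [166 169  93  78  74  72  72  72 157 174 171 161 134  96 101 103 178 182]
col 196 dark from row 237 (np.float64(0.055920204034208255), np.float64(-0.014580209385994695)) [178 181 110  71  71  71  71  71 152 172 169 158 135 103  99 101 134 181]
dish 1572 others rack top 3133 scene rack 95 board 0 356
```

```bash
python3 -c "
from h import *
S=grab('scene','17');S0=load('scene0');S6=load('scene16')
d=lambda A,B,b:(np.abs(A['pixels'].astype(int)-B['pixels']).max(2)[b[1]:b[3],b[0]:b[2]]>40).sum()
dish=d(S,S0,(330,298,418,366));mv=d(S,S6,(380,115,445,185));print(dish,mv)
if dish<40 and mv<20: print(bot.job_done())"
```

```text
0 0
the job is handed in; nothing more can be done
None
```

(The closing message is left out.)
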